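# Load the parts washer

### The job

Draw the parts washer's basket carriage fully out to its stop and, with it out there, lift the tray of steel bushes and tip all four of them into the basket. Set the empty tray back down flat near the middle of its rubber mat, and leave the carriage pushed fully home under the hood with the bushes in it. Do not disturb the other things on the bench.

Things in the scene. Friction and masses are not known exactly. Their poses are not given: they have to be found in the camera images.
- washer: Bench-top wash cabinet, fixed: grey base plate 335 x 170 mm with two slide rails, and at its far (+x) end a white hood 160 long, 180 wide, 146 tall with a clear top, open towards -x. Origin: on the bench, below the centre of the basket when the carriage is fully drawn out. +x points along the slide into the hood; the hood's front edge is at x = +82 mm, its rear at +240 mm.
- carriage (a joint): Slide of the basket carriage, m: 0 = fully home in the hood against the inner stop, 0.150 = fully drawn out (towards the washer's -x) against the outer stop. Friction 2 to 4 N, stays where it is left.
- basket (a point): Centre of the inside floor of the carriage's open steel basket, 32 mm above the bench; axes as the washer. Basket outside 140 (x) x 150 (y) mm, walls 4 mm, rim 58 mm above this point (90 mm above the bench). It moves with the carriage.
- handle (a point): Top centre of the carriage's upright black handle, 125 mm above the bench, 120 mm to the -x side of the basket centre. The handle is a plate 28 mm along the slide, 16 mm across it (washer y), 87 mm tall, free all round; it stays outside the hood when home.
- mat: Black rubber mat, 210 x 210 x 4 mm, fixed on the bench. Origin: centre of its underside.
- tray: Aluminium parts tray with a black bail handle over it, loose, about 0.25 kg, holding the four bushes. Origin: underside, below the handle's centre. 136 mm long (x from -68 to +68), 104 mm wide (y), walls 40 mm tall at the sides and at +x; at the -x end there is no wall but a ramp rising at 25 degrees to a lip 18 mm high, over which it is tipped out.
- tray_grip (a point): Centre of the tray's handle bar, 85 mm above the tray's underside. The bar runs along the tray's y over its middle, 16 mm thick in x, 20 mm tall, 100 mm clear length between two 4 mm uprights. Axes as the tray.
- tray_lip (a point): Middle of the tray's pouring lip: x = -67, z = +18 mm in the tray's frame.
- bottle: Bystander: plastic bottle, 54 mm diameter, 170 mm tall, standing between washer and mat. Origin: centre of its underside.
- can: Bystander: aluminium can, 66 mm diameter, 120 mm tall, behind the mat. Origin: centre of its underside.
- hub: Bystander: dark steel stepped hub, 58 mm diameter, 50 mm tall. Origin: centre of its underside.
- tape: Bystander: roll of tape, 70 mm diameter, 22 mm tall, in front of the mat. Origin: centre of its underside.
- jar: Bystander: glass jar, 56 mm diameter, 75 mm tall, behind the mat. Origin: centre of its underside.
- wrench: Bystander: wrench 170 mm long lying flat on the right. Origin: its middle.
- driver: Bystander: screwdriver 190 mm long lying on the left. Origin: its middle.
- bush0: Steel bush, a cylinder 26 mm in diameter and 34 mm long along its y, lying on its side in the tray (60 g). Origin: its centre.
- bush1: Steel bush, a cylinder 26 mm in diameter and 34 mm long along its y, lying on its side in the tray (60 g). Origin: its centre.
- bush2: Steel bush, a cylinder 26 mm in diameter and 34 mm long along its y, lying on its side in the tray (60 g). Origin: its centre.
- bush3: Steel bush, a cylinder 26 mm in diameter and 34 mm long along its y, lying on its side in the tray (60 g). Origin: its centre.
Not all that is in view belongs to the job. What is shaped like the tray but blue is not meant. What is shaped like the bush2 but blue is not meant.

How it is judged:
On the way, in this order (a step that is already met when the one before it is completed fails the run):
1. the carriage is drawn fully out to its outer stop (within 6 mm) (value of joint carriage above 0.144 m), for 0.2 s.
2. the tray is tipped (over 20 degrees) above the drawn-out basket (value of joint carriage above 0.144 m and angle between tray's own z axis and vertical above 0.35 rad and horizontal distance between tray and basket below 0.16 m and height (world z) of tray_lip above 0.07 m).
3. all four bushes lie in the basket, the carriage still out (within 6 mm) (value of joint carriage above 0.144 m and x of bush0 in the frame of basket between -0.066 and 0.066 m and y of bush0 in the frame of basket between -0.071 and 0.071 m and z of bush0 in the frame of basket between 0 and 0.055 m and x of bush1 in the frame of basket between -0.066 and 0.066 m and y of bush1 in the frame of basket between -0.071 and 0.071 m and z of bush1 in the frame of basket between 0 and 0.055 m and x of bush2 in the frame of basket between -0.066 and 0.066 m and y of bush2 in the frame of basket between -0.071 and 0.071 m and z of bush2 in the frame of basket between 0 and 0.055 m and x of bush3 in the frame of basket between -0.066 and 0.066 m and y of bush3 in the frame of basket between -0.071 and 0.071 m and z of bush3 in the frame of basket between 0 and 0.055 m), for 0.2 s.
At the end, for the whole second after the job is handed in: The carriage is home (within 5 mm of its inner stop) with all four bushes at rest inside its basket; the tray stands flat (within 0.08 rad) and at rest on the mat, its origin within 70 mm of the mat's centre along each of the mat's sides (x of bush0 in the frame of basket between -0.066 and 0.066 m and y of bush0 in the frame of basket between -0.071 and 0.071 m and z of bush0 in the frame of basket between 0 and 0.055 m and x of bush1 in the frame of basket between -0.066 and 0.066 m and y of bush1 in the frame of basket between -0.071 and 0.071 m and z of bush1 in the frame of basket between 0 and 0.055 m and x of bush2 in the frame of basket between -0.066 and 0.066 m and y of bush2 in the frame of basket between -0.071 and 0.071 m and z of bush2 in the frame of basket between 0 and 0.055 m and x of bush3 in the frame of basket between -0.066 and 0.066 m and y of bush3 in the frame of basket between -0.071 and 0.071 m and z of bush3 in the frame of basket between 0 and 0.055 m and value of joint carriage below 0.005 m and angle between tray's own z axis and vertical below 0.08 rad and height (world z) of tray below 0.009 m and x of tray in the frame of mat between -0.07 and 0.07 m and y of tray in the frame of mat between -0.07 and 0.07 m and linear speed of tray below 0.02 m/s and linear speed of each of bush0, bush1, bush2, bush3 below 0.03 m/s); the robot touches nothing.
It fails at once if a bystander (bottle, can, hub, tape, jar, wrench or driver) is moved by more than 25 mm (distance of any of bottle, can, hub, tape, jar, wrench, driver from where it was at the start of the episode above 0.025 m).
It also fails if it takes over 72 s, if anything falls off the work surface, if the arm or the gripper's body presses on something with over 40 N, if the wrist force passes 120 N, or if a joint passes its speed limit or range.

### The arm

A 6-joint arm with a two-finger parallel gripper is mounted at the origin on the work surface. World frame = base frame: x ahead of the robot, y to its left, z up, the work surface at z = 0. Lengths are in m, angles in rad, forces in N, time in s.
With the tool pointing down it reaches from about 0.325 to 1 m from the base axis. Payload 5.1 kg.
Tool frame: the origin (TCP) lies at the very end of the fingers, on their centre line; the grasp point (between the pads) lies 19 mm behind it; z points along the fingers, y is the line along which they close (so a half turn about z gives the same grasp; the last joint's range is limited). The gripper opens to 85 mm and grips with 20 to 120 N. Pads are 22 mm wide; open, the fingers measure 114 mm over their backs; the gripper's body (76 mm by 85 mm) begins 54 mm behind the grasp point. The pads swing forward as they close: fully open they stand 13 mm farther back than shut.
Start: joints at [-1.227, 0.124, 1.65, -0, 1.367, -0.083], TCP at [0.269, -0.592, 0.231] pointing down, gripper open.
Joint ranges: [-2.61, 2.61], [-1.02, 2.33], [0.03, 2.71], [-1.35, 4.49], [0.32, 2.68], [-2.91, 2.91]. Speed limits (rad/s): [2.57, 2.57, 3.14, 3.14, 3.14, 3.14].

### API

Orientations are given as a rotation vector (axis times angle).
In Python, from station import manip gives the robot as it stands.
- The arm moves only by the tool send_rows, never from a script. Its argument "targets" is a list of rows, each a list of 6 numbers: the shift along the world's x, y, z in cm, then the turn, a rotation vector about the world's x, y, z in degrees. A call has 1 to 8 rows; each row shifts and turns the commanded pose from where the row before left it; what a row does not reach is not made up. A row lasts 1/10 s, in which the tool goes at most 50 mm and 8.59 degrees, less where a joint would pass 70% of its speed; a pose out of reach is approached as far as the arm can. A call is refused whole if a number of a shift passes 5 or a number of a turn 8.59, either way. A call with a gripper value outside its range is refused whole. "gripper" is the closure in counts, from 0 (fully open) to 255 (shut), set as the call begins (left out, the last holds). The fingers move at their own pace and stop on an object; "grip_force" is the grip in N (left out, the last holds). Time passes only in rows, so rows that do not move let the fingers close. It gives the time, the measured TCP pose, the force, the opening and the grip force at its end, in the units of the state.
- manip.state(): the state, without advancing time (a new reading comes with each control period).
- manip.grab_frame(name): name is "scene" or "top" or "wrist"; returns the picture (420x560x3 uint8, red, green, blue); there is no depth.
- manip.camera_model(name): a dict with "K" (3x3 intrinsics, pixels), "R" (3x3) and "t" (3): a world point X has camera coordinates R X + t; the wrist camera has in their place "hand_eye" (4x4, takes a point from camera to tool coordinates, whose origin is the TCP and whose axes are the flange's). Camera axes: x right, y down, z forward; pixel columns grow to the right and rows downward; lengths in m; the calibration is good to about 2 mm. A picture is of the moment at which its call begins: read the wrist's pose just before it. camera_model takes no time and is no camera call.
- manip.close_job(): hands the job in; it is judged then, once.
The state is a dict: "time_s": time; "joints": joint angles; "joint_vel": joint speeds; "joint_efforts": joint torques, N m; "position": TCP position; "tool_rot": TCP orientation; "ft_force": force on the tool from outside, world axes, zero at the start; "torque": the same for the moment, N m; "grip_width": opening from 0.0 (shut) to 1.0 (fully open); "gripper_force": force on a finger pad.
Only numpy, scipy, OpenCV 4.12 (cv2) and the standard library are available. Lean on these libraries where they do the work, as an engineer would, in place of code of your own. Each camera call takes 0.05 s, during which the arm holds its last target. There are 200 camera calls.

## Working session

There is one attempt and no reset: what is moved stays moved. The work goes in short steps, Python scripts to look and compute and a tool call to move; the robot and the scene stay as the last step left them, time stands still between calls to the robot, and variables do not carry over. Pictures are saved under pics/ and viewed, at most 10 in all, crops included, and the job is handed in when it is done.

Besides the shell and the picture viewer there is one more tool, called after "Request:" as name(argument=value, ...), one argument or row to a line, values as JSON. send_rows: Moves the arm, as the interface text tells. Its arguments: {"type":"object","properties":{"targets":{"type":"array"},"gripper":{"type":"number"},"grip_force":{"type":"number"}},"required":["targets"]}

```bash
mkdir -p pics
python3 - <<'E'
from station import manip
import cv2
for n in("top","scene"):
    f=manip.grab_frame(n); cv2.imwrite(f"pics/{n}0.png",cv2.resize(f[:,:,::-1],(800,600),interpolation=cv2.INTER_CUBIC))
    m=manip.camera_model(n); print(n,m)
print(manip.state()); print(manip.camera_model("wrist"))
E
```

```text
top {'K': array([[537.32043557,   0.        , 282.09360523],
       [  0.        , 537.32043557, 209.25598139],
       [  0.        ,   0.        ,   1.        ]]), 'R': array([[ 0.00533835, -0.99997484,  0.00467195],
       [-0.99276582, -0.00586016, -0.11992367],
       [ 0.11994803, -0.00399796, -0.99277212]]), 't': array([0.00587516, 0.48584896, 1.59759094])}
scene {'K': array([[428.83653479,   0.        , 276.54933821],
       [  0.        , 428.83653479, 206.03465529],
       [  0.        ,   0.        ,   1.        ]]), 'R': array([[ 0.46434143,  0.88557961, -0.01165305],
       [ 0.74681031, -0.39858479, -0.53235752],
       [-0.47608969,  0.23849303, -0.84643941]]), 't': array([-0.21529999, -0.30072096,  1.39880797])}
{'time_s': 0.1, 'joints': array([-1.22660831e+00,  1.24426708e-01,  1.65151231e+00, -3.69027292e-08,
        1.36750740e+00, -8.26155963e-02]), 'joint_vel': array([-2.19386009e-05, -2.32743043e-04, -1.63208830e-03,  2.33242103e-04,
       -7.26737827e-04, -6.59332689e-05]), 'joint_efforts': array([ 1.56584442e-04, -4.24928999e+01, -3.66654789e+01, -1.49362677e-
[... 164 characters left out ...]
9583179e-04]), 'ft_force': array([ 0.43455028, -0.39539976,  0.57713192]), 'torque': array([0.01383698, 0.03521662, 0.05663438]), 'gripper_force': 0.0, 'grip_width': 0.9996840973483608}
{'K': array([[311.22213722,   0.        , 279.07051439],
       [  0.        , 311.22213722, 205.68473285],
       [  0.        ,   0.        ,   1.        ]]), 'hand_eye': array([[ 8.26303232e-05, -9.53517581e-01, -3.01337379e-01,
         7.61719866e-02],
       [ 9.99999765e-01, -1.26142376e-04,  6.73362454e-04,
        -1.59432964e-04],
       [-6.80074351e-04, -3.01337364e-01,  9.53517347e-01,
        -1.42942687e-01],
       [ 0.00000000e+00,  0.00000000e+00,  0.00000000e+00,
         1.00000000e+00]])}
```

View pics/top0.png

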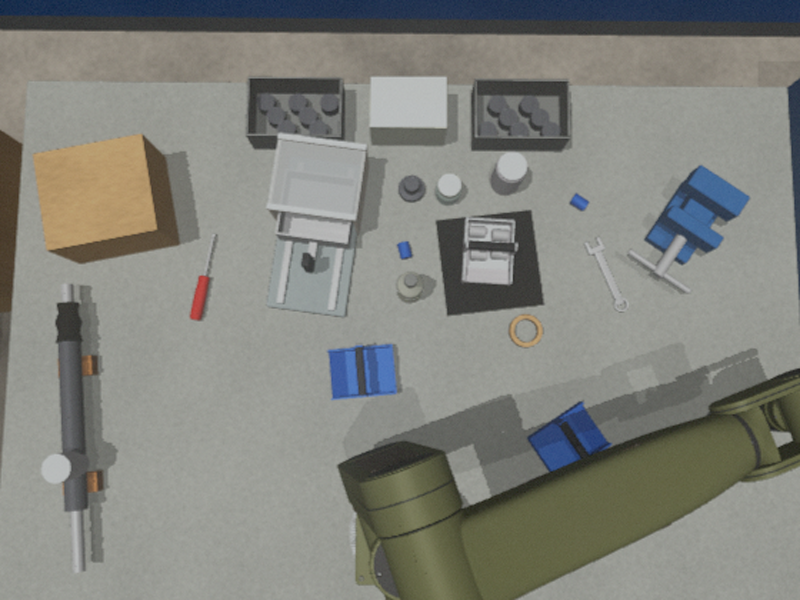

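View pics/scene0.png

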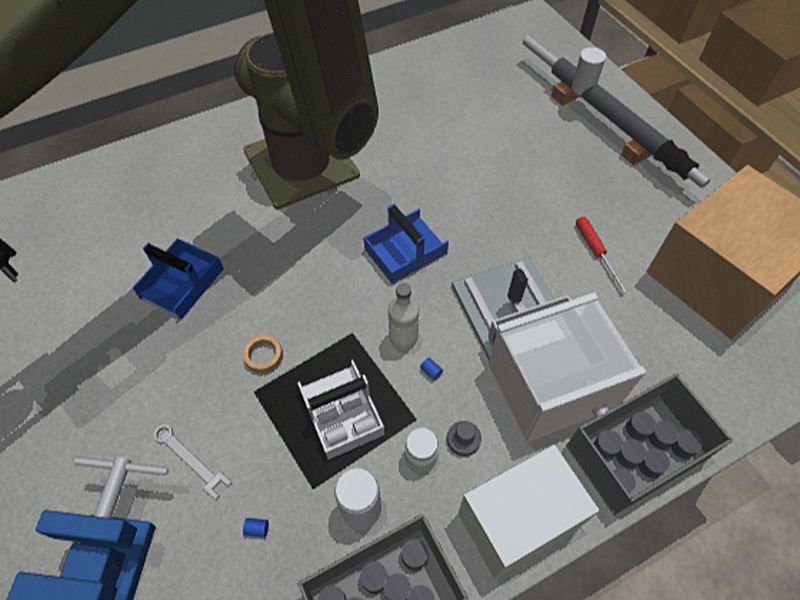

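```bash
cat > h.py <<'E'
import numpy as np
from station import manip
def ray(n,px,z,s=800/560):
    m=manip.camera_model(n); K,R,t=m["K"],m["R"],m["t"]
    u=(px[0]+.5)/s-.5; v=(px[1]+.5)/s-.5
    d=R.T@np.linalg.solve(K,[u,v,1]); c=-R.T@t
    return c+d*(z-c[2])/d[2]
E
python3 - <<'E'
import cv2,numpy as np
from station import manip
a=manip.grab_frame("top")[:,:,::-1]; b=manip.grab_frame("scene")[:,:,::-1]
# top crop x 180..390, y 90..225
A=cv2.resize(a[90:225,185:385],None,fx=4,fy=4,interpolation=cv2.INTER_CUBIC)
B=cv2.resize(b[225:345,175:300],None,fx=5,fy=5,interpolation=cv2.INTER_CUBIC)
cv2.imwrite("pics/A.png",A); cv2.imwrite("pics/B.png",B)
E
```

```text
(no output)
```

View pics/A.png

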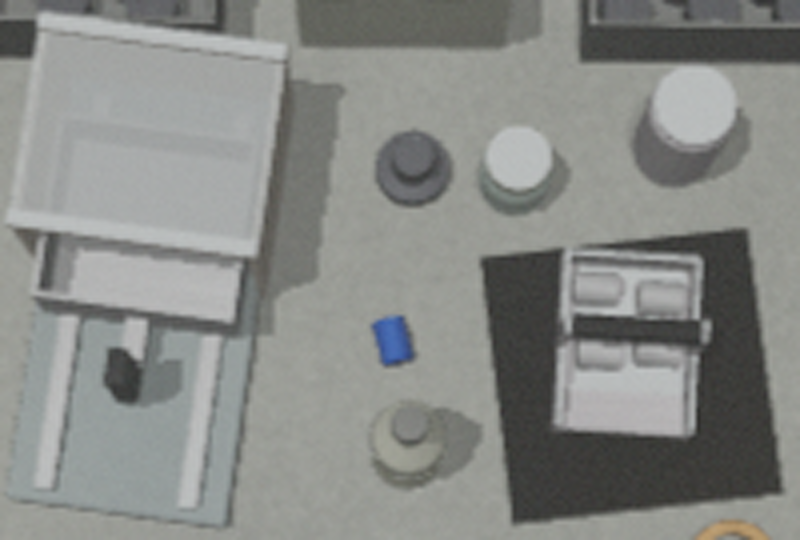

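View pics/B.png

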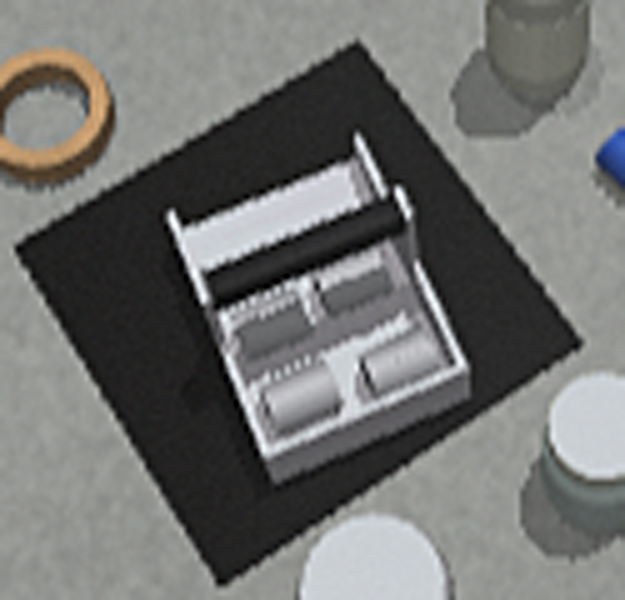

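```bash
cat >> h.py <<'E'
def A(px,z): return ray("top",((px[0]+.5)/4-.5+185,(px[1]+.5)/4-.5+90),z,1)
def B(px,z): return ray("scene",((px[0]+.5)/5-.5+175,(px[1]+.5)/5-.5+225),z,1)
E
python3 - <<'E'
from h import *
np.set_printoptions(precision=4,suppress=True)
m=manip.camera_model("top");print("cam",-m["R"].T@m["t"])
def P(s,*l):
    for p,z in l: print(s,A(p,z))
P("plate",((12,500),.005),((228,525),.005))
P("hoodtop FL FR BL BR",((10,222),.146),((255,255),.146),((42,18),.146),((288,48),.146))
P("basket rim front outer",((35,300),.09),((240,325),.09))
P("handle",((117,362),.125))
P("bar ends",((572,326),.099),((705,331),.099))
P("tray wall FL FR BL BR",((555,430),.022),((693,436),.022),((565,250),.044),((702,256),.044))
P("mat",((483,258),.004),((748,230),.004),((782,492),.004),((514,522),.004))
P("bottle",((410,425),.17));P("can",((692,107),.12));P("jar",((519,158),.075));P("hub",((414,158),.05))
print("B tray far",B((280,455),.044),B((468,372),.044), "bar ends",B((210,285),.089),B((405,215),.089))
E
```

```text
cam [0.2907 0.0151 1.6443]
plate [0.4704 0.2981 0.005 ]
plate [0.4521 0.1323 0.005 ]
hoodtop FL FR BL BR [0.654  0.2805 0.146 ]
hoodtop FL FR BL BR [0.6312 0.1058 0.146 ]
hoodtop FL FR BL BR [0.8043 0.2614 0.146 ]
hoodtop FL FR BL BR [0.7832 0.084  0.146 ]
basket rim front outer [0.6091 0.2705 0.09  ]
basket rim front outer [0.5914 0.1195 0.09  ]
handle [0.5572 0.2049 0.125 ]
bar ends [ 0.5904 -0.1236  0.099 ]
bar ends [ 0.5873 -0.2208  0.099 ]
tray wall FL FR BL BR [ 0.5247 -0.1172  0.022 ]
tray wall FL FR BL BR [ 0.5207 -0.2224  0.022 ]
tray wall FL FR BL BR [ 0.6598 -0.1235  0.044 ]
tray wall FL FR BL BR [ 0.6558 -0.2276  0.044 ]
mat [ 0.6622 -0.0631  0.004 ]
mat [ 0.6858 -0.2699  0.004 ]
mat [ 0.4802 -0.293   0.004 ]
mat [ 0.4558 -0.0869  0.004 ]
bottle [ 0.5062 -0.0046  0.17  ]
can [ 0.7494 -0.2101  0.12  ]
jar [ 0.7227 -0.0867  0.075 ]
hub [ 0.7291 -0.0084  0.05  ]
B tray far [ 0.6568 -0.2212  0.044 ] [ 0.662  -0.1257  0.044 ] bar ends [ 0.5838 -0.2186  0.089 ] [ 0.5947 -0.1233  0.089 ]
```

Request:
send_rows(
  targets=[
    [1.4, 3.9, 0.4, 0, 0, -1.57],
    [1.4, 4, 0.4, 0, 0, -1.57],
    [1.4, 4, 0.4, 0, 0, -1.57],
    [1.4, 4, 0.4, 0, 0, -1.57],
    [1.4, 4, 0.4, 0, 0, -1.57],
    [1.4, 4, 0.4, 0, 0, -1.57],
    [1.4, 4, 0.4, 0, 0, -1.57],
    [1.4, 4, 0.4, 0, 0, -1.57],
  ],
)

```text
time_s: 1.0
position: [0.3812, -0.271, 0.2634]
tool_rot: [3.125, 0.323, 0.0]
ft_force: [0.3, -0.0, 0.5]
grip_width: 1.002
gripper_force: 0.0
```

Request:
send_rows(
  targets=[
    [1.4, 4, 0.3, 0, 0, -1.57],
    [1.4, 4, 0.3, 0, 0, -1.57],
    [1.4, 4, 0.3, 0, 0, -1.57],
    [1.4, 4, 0.3, 0, 0, -1.57],
    [1.4, 4, 0.3, 0, 0, -1.57],
    [1.4, 4, 0.3, 0, 0, -1.57],
    [1.4, 4, 0.3, 0, 0, -1.57],
    [1.4, 4, 0.3, 0, 0, -1.57],
  ],
)

```text
time_s: 1.8
position: [0.4932, 0.0491, 0.2874]
tool_rot: [3.141, -0.02, 0.001]
ft_force: [-0.1, 0.7, -0.1]
grip_width: 1.0
gripper_force: 0.0
```

Run:
```python
from h import *
for p in((517,268),(519,272),(521,268)): print(ray("scene",p,.125))
print(manip.state()["position"],manip.state()["joints"])
```

```text
[0.53866359 0.20588657 0.125     ]
[0.54748857 0.20421238 0.125     ]
[0.54199642 0.21212028 0.125     ]
[0.4931718  0.04914641 0.28743233] [-8.97389311e-03 -2.54909288e-01  1.91688563e+00 -1.09195834e-04
  1.47927319e+00  1.57430330e+00]
```

Request:
send_rows(
  targets=[
    [1.4, 3.9, -0.3, 0, 0, -1.9],
    [1.4, 3.9, -0.3, 0, 0, -1.9],
    [1.4, 3.9, -0.4, 0, 0, -1.9],
    [1.2, 3.9, -1, 0, 0, 0],
    [0, 0, -1, 0, 0, 0],
    [0, 0, 0, 0, 0, 0],
  ],
)

```text
time_s: 2.4
position: [0.5459, 0.2037, 0.2547]
tool_rot: [3.135, -0.172, -0.007]
ft_force: [0.5, -0.2, -0.7]
grip_width: 1.0
gripper_force: 0.0
```

```bash
cat >> h.py <<'E'
from scipy.spatial.transform import Rotation as Ro
import cv2
def wshot(f,up=1.4286):
    s=manip.state(); im=manip.grab_frame("wrist")
    np.savez(f"pics/{f}.npz",p=s["position"],r=s["tool_rot"])
    cv2.imwrite(f"pics/{f}.png",cv2.resize(im[:,:,::-1],(800,600),interpolation=cv2.INTER_CUBIC))
    print(s["time_s"],s["position"],s["tool_rot"],s["ft_force"])
def W(f,px,z,s=800/560):
    d=np.load(f"pics/{f}.npz"); m=manip.camera_model("wrist"); H=m["hand_eye"]
    u=(px[0]+.5)/s-.5; v=(px[1]+.5)/s-.5
    R=Ro.from_rotvec(d["r"]).as_matrix()
    c=R@H[:3,3]+d["p"]; r=R@H[:3,:3]@np.linalg.solve(m["K"],[u,v,1])
    return c+r*(z-c[2])/r[2]
E
python3 -c "
from h import *
wshot('w1')"
```

```text
2.4 [0.54591511 0.20368939 0.25472529] [ 3.13509487 -0.17156999 -0.00673534] [ 0.48634502 -0.16427593 -0.69834308]
```

View pics/w1.png

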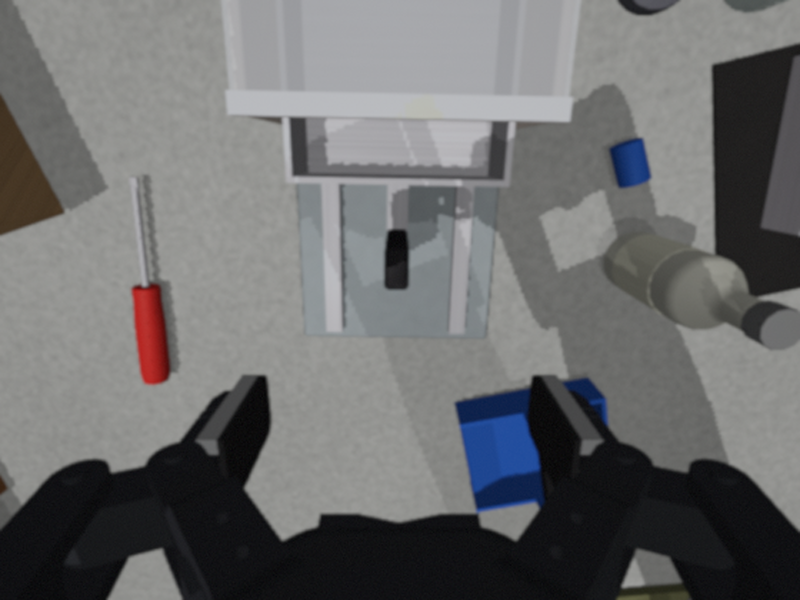

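Run:
```python
from h import *
np.set_printoptions(precision=4,suppress=True)
print("handle",W('w1',(397,267),.125),W('w1',(397,289),.125))
print("rim",W('w1',(288,182),.09),W('w1',(511,185),.09))
print("plate",W('w1',(305,335),.005),W('w1',(487,338),.005))
print("hood top front",W('w1',(228,92),.146),W('w1',(574,97),.146))
```

```text
handle [0.5534 0.2033 0.125 ] [0.539  0.2049 0.125 ]
rim [0.611  0.2706 0.09  ] [0.5927 0.1217 0.09  ]
plate [0.4663 0.3015 0.005 ] [0.4441 0.1289 0.005 ]
hood top front [0.6611 0.2794 0.146 ] [0.6392 0.1011 0.146 ]
```

Request:
send_rows(
  targets=[
    [0.65, 0, -3, 0, 0, -0.8],
    [0, 0, -3.5, 0, 0, 0],
    [0, 0, -3.5, 0, 0, 0],
    [0, 0, -3.5, 0, 0, 0],
    [0, 0, -2.5, 0, 0, 0],
    [0, 0, -1, 0, 0, 0],
    [0, 0, 0, 0, 0, 0],
  ],
)

```text
time_s: 3.15
position: [0.5528, 0.2021, 0.0864]
tool_rot: [3.135, -0.199, -0.003]
ft_force: [0.1, 1.5, -0.2]
grip_width: 0.999
gripper_force: 0.0
```

Request:
send_rows(
  targets=[
    [0, 0, 0, 0, 0, 0],
    [0, 0, 0, 0, 0, 0],
    [0, 0, 0, 0, 0, 0],
    [0, 0, 0, 0, 0, 0],
    [0, 0, 0, 0, 0, 0],
    [0, 0, 0, 0, 0, 0],
  ],
  gripper=255,
  grip_force=50,
)

```text
time_s: 3.75
position: [0.5541, 0.2043, 0.0883]
tool_rot: [-3.133, 0.196, -0.002]
ft_force: [-0.5, 5.0, 2.3]
grip_width: 0.182
gripper_force: 51.4
```

Request:
send_rows(
  targets=[
    [-0.8, 0.1, 0, 0, 0, 0],
    [-1.5, 0.18, 0, 0, 0, 0],
    [-1.5, 0.18, 0, 0, 0, 0],
    [-1.5, 0.18, 0, 0, 0, 0],
    [-1.5, 0.18, 0, 0, 0, 0],
    [-1.5, 0.18, 0, 0, 0, 0],
    [-1.0, 0.12, 0, 0, 0, 0],
    [-0.5, 0.06, 0, 0, 0, 0],
  ],
)

```text
time_s: 4.55
position: [0.4559, 0.2169, 0.0883]
tool_rot: [-3.132, 0.196, -0.005]
ft_force: [3.7, 9.6, -1.4]
grip_width: 0.176
gripper_force: 51.0
```

Request:
send_rows(
  targets=[
    [-0.4, 0.05, 0, 0, 0, 0],
    [-0.4, 0.05, 0, 0, 0, 0],
    [-0.3, 0.04, 0, 0, 0, 0],
    [0, 0, 0, 0, 0, 0],
  ],
)

```text
time_s: 4.95
position: [0.4451, 0.2183, 0.0882]
tool_rot: [-3.132, 0.196, -0.003]
ft_force: [0.5, 9.7, 0.7]
grip_width: 0.184
gripper_force: 51.3
```

Request:
send_rows(
  targets=[
    [-0.2, 0.05, 0, 0, 0, 0],
    [-0.2, 0.05, 0, 0, 0, 0],
    [-0.2, 0.05, 0, 0, 0, 0],
    [0, 0, 0, 0, 0, 0],
  ],
)

```text
time_s: 5.35
position: [0.4409, 0.2188, 0.0883]
tool_rot: [-3.133, 0.196, -0.01]
ft_force: [9.1, 5.0, -4.1]
grip_width: 0.182
gripper_force: 50.7
```

Request:
send_rows(
  targets=[
    [-0.2, 0.03, 0, 0, 0, 0],
    [-0.2, 0.03, 0, 0, 0, 0],
    [0, 0, 0, 0, 0, 0],
  ],
)

```text
time_s: 5.65
position: [0.4409, 0.2189, 0.0883]
tool_rot: [-3.132, 0.196, -0.027]
ft_force: [25.8, 4.7, -15.8]
grip_width: 0.182
gripper_force: 49.4
```

Request:
send_rows(
  targets=[
    [0.35, 0, 0, 0, 0, 0],
    [0, 0, 0, 0, 0, 0],
    [0, 0, 0, 0, 0, 0],
  ],
)

```text
time_s: 5.95
position: [0.4408, 0.2189, 0.0883]
tool_rot: [-3.134, 0.196, -0.011]
ft_force: [8.3, 0.8, -2.7]
grip_width: 0.18
gripper_force: 51.5
```

Request:
send_rows(
  targets=[
    [0, 0, 0, 0, 0, 0],
    [0, 0, 0, 0, 0, 0],
    [0, 0, 0, 0, 0, 0],
    [0, 0, 0, 0, 0, 0],
    [0, 0, 3, 0, 0, 0],
    [0, 0, 4.5, 0, 0, 0],
    [0, 0, 4.5, 0, 0, 0],
    [0, 0, 4.5, 0, 0, 0],
  ],
  gripper=0,
)

```text
time_s: 6.75
position: [0.4375, 0.2184, 0.2538]
tool_rot: [3.135, -0.196, -0.001]
ft_force: [0.7, 0.5, 0.4]
grip_width: 1.0
gripper_force: 0.0
```

Request:
send_rows(
  targets=[
    [0.5, -1, 3, 0, 0, 7],
    [1.2, -3.3, 0.5, 0, 0, 8],
    [1.2, -3.3, 0, 0, 0, 8],
    [1.2, -3.3, 0, 0, 0, 8],
    [1.2, -3.3, 0, 0, 0, 8],
    [1.2, -3.3, 0, 0, 0, 8],
    [1.2, -3.3, 0, 0, 0, 8],
    [1.2, -3.3, 0, 0, 0, 8],
  ],
)

```text
time_s: 7.55
position: [0.5271, -0.0238, 0.2872]
tool_rot: [-2.772, -1.479, 0.0]
ft_force: [0.3, 0.4, -0.4]
grip_width: 1.003
gripper_force: 0.0
```

Request:
send_rows(
  targets=[
    [1.2, -3.3, 0, 0, 0, 8],
    [1.2, -3.3, 0, 0, 0, 8],
    [1.2, -3.3, 0, 0, 0, 8],
    [1.2, -3.3, 0, 0, 0, 7.6],
    [0.85, -1.7, 0, 0, 0, 0],
    [0, 0, 0, 0, 0, 0],
  ],
)

```text
time_s: 8.15
position: [0.5839, -0.173, 0.2867]
tool_rot: [-2.276, -2.165, 0.001]
ft_force: [-1.1, 0.5, 0.0]
grip_width: 0.996
gripper_force: 0.0
```

```bash
python3 -c "
from h import *
wshot('w2');print(manip.state()['joints'])"
```

```text
8.15 [ 0.58387342 -0.17297636  0.28667133] [-2.27552716e+00 -2.16451151e+00  7.47202173e-04] [-1.09340215e+00  5.06630660e-01  1.45143889e-04]
[-3.74533985e-01  4.93895802e-03  1.68227319e+00  5.02535251e-04
  1.45589640e+00 -3.26188549e-01]
```

View pics/w2.png

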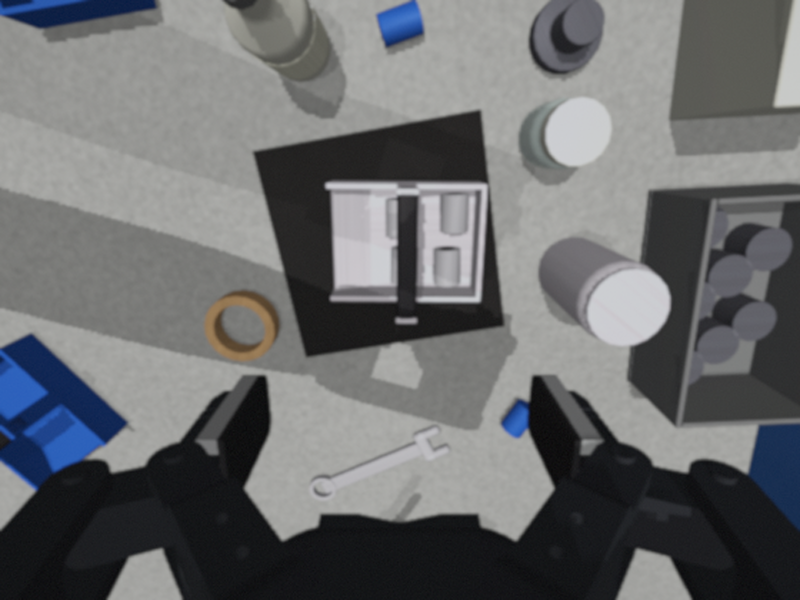

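Run:
```python
from h import *
np.set_printoptions(precision=4,suppress=True)
print(W('w2',(409,193),.099),W('w2',(407,318),.099))
print("far wall",W('w2',(486,186),.044),W('w2',(482,299),.044))
m=[W('w2',p,.004) for p in((255,152),(480,111),(503,325),(307,355))];print(m,np.mean(m,0))
print(2*np.degrees(np.arctan2(-2.16451151e+00,-2.27552716e+00)))
```

```text
[ 0.5927 -0.1241  0.099 ] [ 0.5869 -0.2209  0.099 ]
far wall [ 0.6589 -0.1261  0.044 ] [ 0.6561 -0.2266  0.044 ]
[array([ 0.4556, -0.0885,  0.004 ]), array([ 0.6604, -0.064 ,  0.004 ]), array([ 0.685 , -0.2693,  0.004 ]), array([ 0.4802, -0.2929,  0.004 ])] [ 0.5703 -0.1787  0.004 ]
-272.8645710869715
```

Request:
send_rows(
  targets=[
    [0.55, 0, -3, 0, 0, 0.4],
    [0, 0, -4.5, 0, 0, 0],
    [0, 0, -4.5, 0, 0, 0],
    [0, 0, -4, 0, 0, 0],
    [0, 0, -3, 0, 0, 0],
    [0, 0, -2, 0, 0, 0],
    [0, 0, -0.7, 0, 0, 0],
    [0, 0, 0, 0, 0, 0],
  ],
)

```text
time_s: 9.0
position: [0.5883, -0.17, 0.0695]
tool_rot: [-2.261, -2.178, 0.001]
ft_force: [0.5, -0.3, -0.2]
grip_width: 0.998
gripper_force: 0.0
```

Request:
send_rows(
  targets=[
    [0, 0, 0, 0, 0, 0],
    [0, 0, 0, 0, 0, 0],
    [0, 0, 0, 0, 0, 0],
    [0, 0, 0, 0, 0, 0],
    [0, 0, 0, 0, 0, 0],
    [0, 0, 0, 0, 0, 0],
  ],
  gripper=255,
  grip_force=80,
)

```text
time_s: 9.6
position: [0.5898, -0.1716, 0.0712]
tool_rot: [2.262, 2.178, 0.002]
ft_force: [1.4, 0.6, 1.6]
grip_width: 0.172
gripper_force: 79.1
```

Request:
send_rows(
  targets=[
    [0, 0, 0.5, 0, 0, 0],
    [0, 0, 1, 0, 0, 0],
    [0, 0, 1, 0, 0, 0],
    [0, 0, 0, 0, 0, 0],
  ],
)

```text
time_s: 10.0
position: [0.5901, -0.1719, 0.0974]
tool_rot: [2.261, 2.177, 0.002]
ft_force: [0.2, -0.7, -5.2]
grip_width: 0.171
gripper_force: 78.1
```

Request:
send_rows(
  targets=[
    [0, 0, 2, 0, 0, 0],
    [0, 0, 3, 0, 0, 0],
    [0, 0, 3.5, 0, 0, 0],
    [0, 0, 3.5, 0, 0, 0],
    [0, 0, 3.5, 0, 0, 0],
    [0, 0, 2.5, 0, 0, 0],
    [0, 0.5, 1.5, 0, 0, 0],
    [0.2, 1.2, 0.5, 0, 0, 0],
  ],
)

```text
time_s: 10.8
position: [0.5915, -0.1546, 0.2973]
tool_rot: [2.263, 2.176, 0.002]
ft_force: [1.1, 0.3, -4.4]
grip_width: 0.169
gripper_force: 78.5
```

Request:
send_rows(
  targets=[
    [0.3, 2, 0, 0, 0, -0.5],
    [0.3, 2.5, 0, 0, 0, -0.5],
    [0.3, 3, 0, 0, 0, -0.5],
    [0.4, 3, 0, 0, 0, -0.5],
    [0.4, 3, 0, 0, 0, -0.5],
    [0.4, 3, 0, 0, 0, -0.5],
    [0.4, 3, 0, 0, 0, -0.5],
    [0.4, 3, 0, 0, 0, -0.5],
  ],
)

```text
time_s: 11.6
position: [0.6189, 0.0729, 0.2926]
tool_rot: [-2.335, -2.097, 0.004]
ft_force: [-0.3, 0.1, -5.2]
grip_width: 0.17
gripper_force: 78.5
```

Request:
send_rows(
  targets=[
    [0.3, 3, 0, 0, 0, -0.5],
    [0.3, 3, 0, 0, 0, 0],
    [0.3, 2.5, 0, 0, 0, 0],
    [0.3, 2, 0, 0, 0, 0],
    [0.2, 1.4, 0, 0, 0, 0],
    [0.15, 0.6, 0, 0, 0, 0],
    [0, 0, 0, 0, 0, 0],
  ],
)

```text
time_s: 12.3
position: [0.6355, 0.196, 0.2947]
tool_rot: [-2.346, -2.089, 0.001]
ft_force: [-0.2, -0.3, -5.0]
grip_width: 0.175
gripper_force: 78.5
```

```bash
python3 -c "
from h import *
s=manip.state();print(s['position'],s['tool_rot'],s['joints'],s['ft_force'])"
```

```text
[0.63552057 0.1959757  0.29472933] [-2.34604895e+00 -2.08911770e+00  1.49541534e-03] [ 2.18556353e-01  1.26482115e-01  1.54160916e+00 -2.92420269e-04
  1.47442923e+00  3.34316201e-01] [-0.17811281 -0.31765373 -5.0162286 ]
```

Request:
send_rows(
  targets=[
    [0, 0, -1, 0, 0, 0],
    [0, 0, -2, 0, 0, 0],
    [0.1, -0.1, -2, 0, 0, 0],
    [0, 0, -1.2, 0, 0, 0],
    [0, 0, -0.5, 0, 0, 0],
    [0, 0, 0, 0, 0, 0],
  ],
)

```text
time_s: 12.9
position: [0.6362, 0.194, 0.2273]
tool_rot: [-2.347, -2.087, 0.002]
ft_force: [0.5, -0.3, -4.1]
grip_width: 0.174
gripper_force: 78.5
```

Request:
send_rows(
  targets=[
    [-0.23, 0.03, -0.48, -0.3, -2.48, 0],
    [-0.23, 0.03, -0.48, -0.3, -2.48, 0],
    [-0.23, 0.03, -0.47, -0.3, -2.48, 0],
    [-0.24, 0.03, -0.47, -0.3, -2.48, 0],
    [-0.27, 0.03, -0.33, -0.3, -2.48, 0],
    [-0.27, 0.03, -0.33, -0.3, -2.48, 0],
    [-0.28, 0.04, -0.32, -0.3, -2.48, 0],
    [-0.28, 0.04, -0.32, -0.3, -2.48, 0],
  ],
)

```text
time_s: 13.7
position: [0.6173, 0.1976, 0.2024]
tool_rot: [2.135, 1.898, 0.34]
ft_force: [-13.0, -2.5, 15.5]
grip_width: 0.174
gripper_force: 82.1
```

```bash
cat >> h.py <<'E'
def pose():
    s=manip.state(); R=Ro.from_rotvec(s["tool_rot"]).as_matrix()
    z=R[:,2]; b=np.array([.560,.204]); u=np.array([.9925,-.122]); p=s["position"]
    th=np.arccos(-z[2]); fwd=-R[:,1] if R[0,1]<0 else R[:,1] # tray x = +-tool y
    tx=fwd; tz=-z; bar=p-.019*z; lip=bar-.067*tx-.067*tz
    print("t",s["time_s"],"tilt",np.degrees(th),"lip washer xy",(lip[:2]-b)@u,(lip[:2]-b)@[.122,.9925],"lipz",lip[2],"rearz",(lip+.135*tx-.018*tz)[2],"yaw",np.degrees(np.arctan2(tx[1],tx[0])))
    print("TCP",p,"j",s["joints"],"F",s["ft_force"])
E
python3 -c "
from h import *
pose()"
```

```text
t 13.7 tilt 20.321060465587788 lip washer xy 0.01148197854170987 0.00038334661702648715 lipz 0.13411332602657092 rearz 0.16411647155935644 yaw -6.713667645412363
TCP [0.61728704 0.19758059 0.20239366] j [ 0.28480692 -0.03539617  1.89380012 -0.1664234   0.96125151  0.47522985] F [-12.95558518  -2.45040762  15.54853429]
```

Request:
send_rows(
  targets=[
    [0, 0, 1.5, 0, 0, 0],
    [0, 0, 1.5, 0, 0, 0],
    [0, 0, 0, 0, 0, 0],
  ],
)

```text
time_s: 14.0
position: [0.6188, 0.1978, 0.2321]
tool_rot: [2.134, 1.898, 0.344]
ft_force: [1.7, -0.9, -4.2]
grip_width: 0.176
gripper_force: 78.8
```

```bash
python3 -c "
from h import *
pose()
f=manip.grab_frame('scene')[:,:,::-1]
cv2.imwrite('pics/s1.png',cv2.resize(f[110:320,270:500],None,fx=2.8,fy=2.8,interpolation=cv2.INTER_CUBIC))"
```

```text
t 14.0 tilt 20.433132235321178 lip washer xy 0.013102017326556723 0.0008797118678337267 lipz 0.16370414557207613 rearz 0.19396634133177265 yaw -6.727157234074882
TCP [0.61881052 0.19778287 0.23207426] j [ 0.28385295 -0.05639277  1.86329834 -0.15948264  1.00929076  0.46375744] F [ 1.71062484 -0.89204371 -4.24757163]
```

View pics/s1.png

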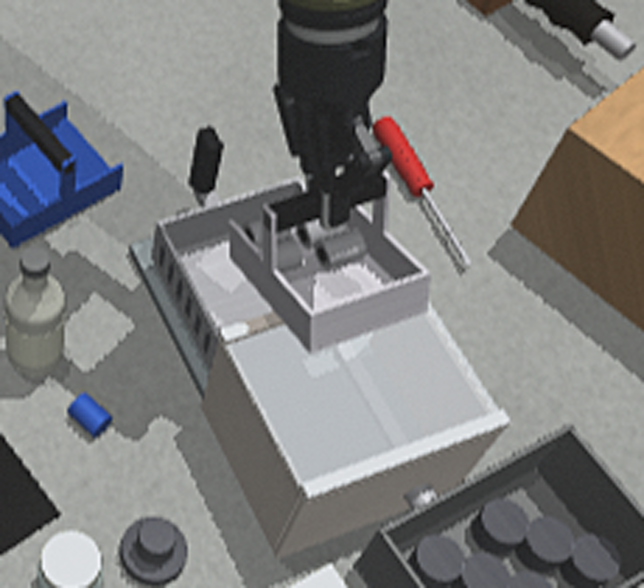

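Request:
send_rows(
  targets=[
    [-0.19, 0.02, -0.15, -0.15, -1.24, 0],
    [-0.19, 0.02, -0.15, -0.15, -1.24, 0],
    [-0.19, 0.02, -0.15, -0.15, -1.24, 0],
    [-0.19, 0.02, -0.15, -0.15, -1.24, 0],
    [-0.19, 0.02, -0.15, -0.15, -1.24, 0],
    [-0.19, 0.02, -0.15, -0.15, -1.24, 0],
    [-0.19, 0.02, -0.15, -0.15, -1.24, 0],
    [-0.19, 0.02, -0.15, -0.15, -1.24, 0],
  ],
)

```text
time_s: 14.85
position: [0.6009, 0.1988, 0.2143]
tool_rot: [2.023, 1.8, 0.482]
ft_force: [0.3, -0.1, -4.0]
grip_width: 0.171
gripper_force: 78.6
```

Request:
send_rows(
  targets=[
    [-0.17, 0.02, -0.06, -0.15, -1.24, 0],
    [-0.17, 0.02, -0.06, -0.15, -1.24, 0],
    [-0.17, 0.02, -0.06, -0.15, -1.24, 0],
    [-0.17, 0.02, -0.06, -0.15, -1.24, 0],
    [-0.17, 0.02, -0.06, -0.15, -1.24, 0],
    [-0.17, 0.02, -0.06, -0.15, -1.24, 0],
    [-0.17, 0.02, -0.06, -0.15, -1.24, 0],
    [-0.17, 0.02, -0.06, -0.15, -1.24, 0],
  ],
)

```text
time_s: 15.65
position: [0.5874, 0.2005, 0.2097]
tool_rot: [1.904, 1.694, 0.616]
ft_force: [0.6, -0.9, -2.3]
grip_width: 0.171
gripper_force: 79.1
```

```bash
python3 -c "
from h import *
pose()"
```

```text
t 15.65 tilt 40.08813214370016 lip washer xy 0.0072558489594286655 -0.0004305672115215413 lipz 0.1298215596468989 rearz 0.20298533618417658 yaw -6.605413767724904
TCP [0.58737946 0.20048751 0.20968959] j [ 0.37946377 -0.22279265  2.13274256 -0.52416755  0.663797    0.81911151] F [ 0.57466318 -0.85534129 -2.25449184]
```

Request:
send_rows(
  targets=[
    [-0.17, 0.02, 0, -0.15, -1.24, 0],
    [-0.17, 0.02, 0, -0.15, -1.24, 0],
    [-0.17, 0.02, 0, -0.15, -1.24, 0],
    [-0.17, 0.02, 0, -0.15, -1.24, 0],
    [-0.17, 0.02, 0, -0.15, -1.24, 0],
    [-0.17, 0.02, 0, -0.15, -1.24, 0],
    [-0.17, 0.02, 0, -0.15, -1.24, 0],
    [0, 0, 0, 0, 0, 0],
  ],
)

```text
time_s: 16.45
position: [0.5748, 0.202, 0.2087]
tool_rot: [1.798, 1.601, 0.721]
ft_force: [-0.1, 0.3, -2.6]
grip_width: 0.172
gripper_force: 79.1
```

```bash
python3 -c "
from h import *
pose()
f=manip.grab_frame('scene')[:,:,::-1]
cv2.imwrite('pics/s2.png',cv2.resize(f[110:320,270:500],None,fx=2.8,fy=2.8,interpolation=cv2.INTER_CUBIC))"
```

```text
t 16.45 tilt 48.693192485206545 lip washer xy 0.006747869147551533 -0.0005062775765953705 lipz 0.12668675889657813 rearz 0.21621427379673533 yaw -6.483826347469643
TCP [0.57478034 0.20198269 0.20870011] j [ 0.4264875  -0.27548724  2.22845105 -0.80774972  0.57020722  1.09907607] F [-0.05267936  0.3066857  -2.64626406]
```

View pics/s2.png

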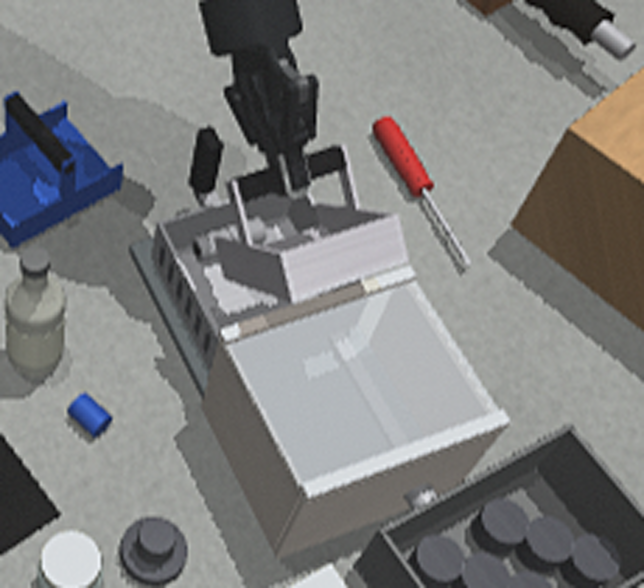

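Request:
send_rows(
  targets=[
    [0, 0, 2, 0, 0, 0],
    [0, 0, 3, 0, 0, 0],
    [0, 0, 3, 0.9, 7.1, 0],
    [0, 0, 1, 0.9, 7.1, 0],
    [0, 0, 0, 0.9, 7.1, 0],
    [0, 0, 0, 0.9, 7.1, 0],
    [0, 0, 0, 0.9, 7.1, 0],
    [0, 0, 0, 0.9, 7.1, 0],
  ],
)

```text
time_s: 17.3
position: [0.5765, 0.2017, 0.3006]
tool_rot: [2.292, 2.037, 0.109]
ft_force: [-0.4, -0.7, -2.7]
grip_width: 0.174
gripper_force: 79.0
```

Request:
send_rows(
  targets=[
    [0, 0, 0, 0.7, 5.7, 0],
    [0, -1, 0, 0, 0, 0.5],
    [0, -2, 0, 0, 0, 0.5],
    [0, -3, 0, 0, 0, 0.5],
    [0, -4, 0, 0, 0, 0.5],
    [0, -4, 0, 0, 0, 0.5],
    [0, -4, 0, 0, 0, 0.5],
    [0, -4, 0, 0, 0, 0.5],
  ],
)

```text
time_s: 18.1
position: [0.5752, -0.0203, 0.2993]
tool_rot: [2.28, 2.155, 0.009]
ft_force: [1.3, -0.5, -2.5]
grip_width: 0.172
gripper_force: 79.0
```

Request:
send_rows(
  targets=[
    [0, -4, 0, 0, 0, 0.5],
    [0, -4, 0, 0, 0, 0],
    [0, -3.5, 0, 0, 0, 0],
    [0, -2.5, 0, 0, 0, 0],
    [0, -1.5, 0, 0, 0, 0],
    [0, -0.5, 0, 0, 0, 0],
    [0, 0, 0, 0, 0, 0],
  ],
)

```text
time_s: 18.8
position: [0.5755, -0.1783, 0.2989]
tool_rot: [2.274, 2.166, 0.008]
ft_force: [-0.1, 1.3, -2.4]
grip_width: 0.172
gripper_force: 79.0
```

```bash
python3 -c "
from h import *
pose(); print(manip.state()['tool_rot'])
f=manip.grab_frame('top')[:,:,::-1]
cv2.imwrite('pics/t2.png',cv2.resize(f[90:225,185:385],None,fx=4,fy=4,interpolation=cv2.INTER_CUBIC))"
```

```text
t 18.8 tilt 0.2869596245310532 lip washer xy -0.004609135574710273 -0.3823147642428251 lipz 0.2506608799285429 rearz 0.23319697378501672 yaw -2.8008669414546756
TCP [ 0.57550194 -0.17831876  0.29892623] j [-0.39148216 -0.01532701  1.68237422  0.00423082  1.4718336  -0.34301617] F [-0.07740567  1.32374208 -2.41281808]
[2.27449943 2.16595687 0.00777212]
```

View pics/t2.png

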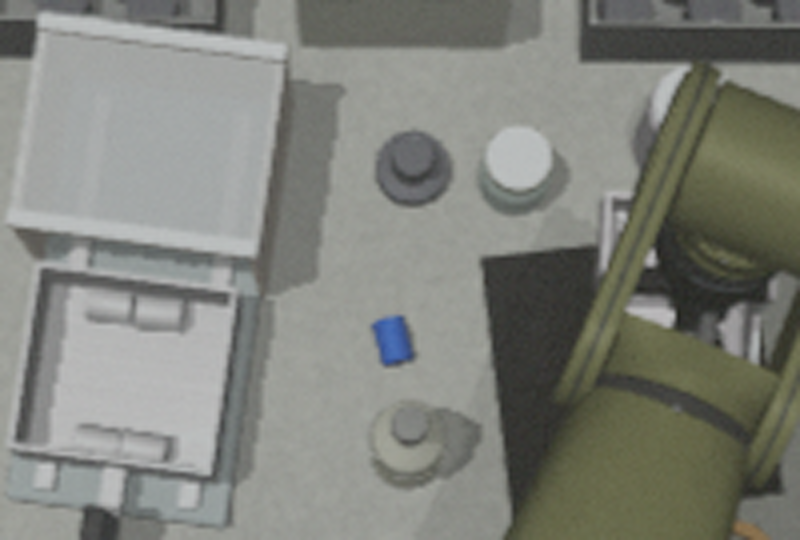

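Request:
send_rows(
  targets=[
    [0, 0, -2, 0, 0, 0],
    [0, 0, -4, 0, 0, 0],
    [0, 0, -4, 0, 0, 0],
    [0, 0, -4, 0, 0, 0],
    [0, 0, -4, 0, 0, 0],
    [0, 0, -2.5, 0, 0, 0],
    [0, 0, -1.2, 0, 0, 0],
    [0, 0, 0, 0, 0, 0],
  ],
)

```text
time_s: 19.65
position: [0.5747, -0.1769, 0.08]
tool_rot: [-2.271, -2.166, -0.005]
ft_force: [0.1, 0.4, -1.8]
grip_width: 0.171
gripper_force: 78.9
```

Request:
send_rows(
  targets=[
    [0, 0, -0.4, 0, 0, 0],
    [0, 0, -0.3, 0, 0, 0],
    [0, 0, -0.2, 0, 0, 0],
    [0, 0, 0, 0, 0, 0],
  ],
)

```text
time_s: 20.05
position: [0.576, -0.1785, 0.0735]
tool_rot: [2.274, 2.166, 0.008]
ft_force: [0.2, 0.7, -3.1]
grip_width: 0.176
gripper_force: 79.0
```

Request:
send_rows(
  targets=[
    [0, 0, -0.15, 0, 0, 0],
    [0, 0, -0.1, 0, 0, 0],
    [0, 0, 0, 0, 0, 0],
    [0, 0, 0, 0, 0, 0],
  ],
)

```text
time_s: 20.45
position: [0.5761, -0.1785, 0.0712]
tool_rot: [2.274, 2.166, 0.008]
ft_force: [-0.5, 1.8, 3.2]
grip_width: 0.171
gripper_force: 79.6
```

Request:
send_rows(
  targets=[
    [0, 0, 0, 0, 0, 0],
    [0, 0, 0, 0, 0, 0],
    [0, 0, 0, 0, 0, 0],
    [0, 0, 0, 0, 0, 0],
    [0, 0, 0, 0, 0, 0],
    [0, 0, 1.5, 0, 0, 0],
    [0, 0, 3, 0, 0, 0],
    [0, 0, 4.5, 0, 0, 0],
  ],
  gripper=0,
)

```text
time_s: 21.25
position: [0.5738, -0.1777, 0.1592]
tool_rot: [-2.271, -2.163, -0.004]
ft_force: [1.0, 0.2, 0.2]
grip_width: 1.001
gripper_force: 0.0
```

Request:
send_rows(
  targets=[
    [0, 0, 4.5, 0, 0, 0],
    [0, 0, 4.5, 0, 0, 0],
    [0, 0, 4.5, 0, 0, 0],
    [-0.5, 1.5, 0, 0, 0, -7],
    [-1.1, 3.3, 0, 0, 0, -8],
    [-1.1, 3.3, 0, 0, 0, -8],
    [-1.1, 3.3, 0, 0, 0, -8],
    [-1.1, 3.3, 0, 0, 0, -8],
  ],
)

```text
time_s: 22.05
position: [0.526, -0.0303, 0.2968]
tool_rot: [2.869, 1.273, 0.009]
ft_force: [0.1, 0.7, 0.7]
grip_width: 1.0
gripper_force: 0.0
```

Request:
send_rows(
  targets=[
    [-1.1, 3.3, 0, 0, 0, -8],
    [-1.1, 3.3, 0, 0, 0, -8],
    [-1.1, 3.3, 0, 0, 0, -8],
    [-1.1, 3.3, 0, 0, 0, -8],
    [-1.1, 3.3, 0, 0, 0, -8],
    [-1.1, 3.3, 0, 0, 0, -8],
    [-1.1, 3.3, 0, 0, 0, -7.3],
    [-1, 1.9, 0, 0, 0, 0],
  ],
)

```text
time_s: 22.85
position: [0.4388, 0.2206, 0.2968]
tool_rot: [3.133, -0.195, 0.007]
ft_force: [0.4, -0.3, -0.3]
grip_width: 1.003
gripper_force: 0.0
```

Request:
send_rows(
  targets=[
    [0, 0, -1, 0, 0, 0],
    [0, 0, 0, 0, 0, 0],
  ],
)

```text
time_s: 23.05
position: [0.439, 0.2184, 0.2845]
tool_rot: [3.131, -0.192, 0.003]
ft_force: [-0.1, -0.7, -0.5]
grip_width: 1.004
gripper_force: 0.0
```

Request:
send_rows(
  targets=[
    [0.2, 0, -4, 0, 0, 0],
    [0, 0, -4.5, 0, 0, 0],
    [0, 0, -4.5, 0, 0, 0],
    [0, 0, -4, 0, 0, 0],
    [0, 0, -2, 0, 0, 0],
    [0, 0, -0.7, 0, 0, 0],
    [0, 0, 0, 0, 0, 0],
  ],
)

```text
time_s: 23.75
position: [0.4416, 0.2176, 0.0877]
tool_rot: [3.131, -0.196, 0.002]
ft_force: [-0.2, -0.7, 0.7]
grip_width: 1.0
gripper_force: 0.0
```

Request:
send_rows(
  targets=[
    [0, 0, 0, 0, 0, 0],
    [0, 0, 0, 0, 0, 0],
    [0, 0, 0, 0, 0, 0],
    [0, 0, 0, 0, 0, 0],
    [0, 0, 0, 0, 0, 0],
    [0, 0, 0, 0, 0, 0],
  ],
  gripper=255,
  grip_force=50,
)

```text
time_s: 24.35
position: [0.442, 0.2187, 0.0891]
tool_rot: [3.132, -0.194, 0.006]
ft_force: [-1.6, -2.3, 4.2]
grip_width: 0.183
gripper_force: 49.9
```

Request:
send_rows(
  targets=[
    [0.5, -0.06, 0, 0, 0, 0],
    [1, -0.12, 0, 0, 0, 0],
    [1.5, -0.18, 0, 0, 0, 0],
    [1.5, -0.18, 0, 0, 0, 0],
    [1.5, -0.18, 0, 0, 0, 0],
    [1.5, -0.18, 0, 0, 0, 0],
    [1.5, -0.18, 0, 0, 0, 0],
    [1.5, -0.18, 0, 0, 0, 0],
  ],
)

```text
time_s: 25.15
position: [0.5473, 0.2051, 0.0891]
tool_rot: [3.131, -0.195, 0.004]
ft_force: [-3.7, -6.1, 6.8]
grip_width: 0.182
gripper_force: 50.1
```

Request:
send_rows(
  targets=[
    [1.5, -0.18, 0, 0, 0, 0],
    [1, -0.12, 0, 0, 0, 0],
    [0.6, -0.07, 0, 0, 0, 0],
    [0.3, -0.04, 0, 0, 0, 0],
    [0, 0, 0, 0, 0, 0],
  ],
)

```text
time_s: 25.65
position: [0.5818, 0.2008, 0.0892]
tool_rot: [3.13, -0.195, 0.007]
ft_force: [0.4, -6.3, 3.3]
grip_width: 0.18
gripper_force: 49.8
```

Stop expected near x=0.590.

Request:
send_rows(
  targets=[
    [0.3, -0.05, 0, 0, 0, 0],
    [0.3, -0.05, 0, 0, 0, 0],
    [0.2, -0.03, 0, 0, 0, 0],
    [0.2, -0.03, 0, 0, 0, 0],
    [0, 0, 0, 0, 0, 0],
  ],
)

```text
time_s: 26.15
position: [0.5907, 0.1996, 0.0891]
tool_rot: [3.131, -0.195, 0.003]
ft_force: [-5.0, -5.4, 6.4]
grip_width: 0.184
gripper_force: 50.1
```

Request:
send_rows(
  targets=[
    [0.15, -0.02, 0, 0, 0, 0],
    [0.15, -0.02, 0, 0, 0, 0],
    [0, 0, 0, 0, 0, 0],
  ],
)

```text
time_s: 26.45
position: [0.5905, 0.1996, 0.0891]
tool_rot: [3.13, -0.195, -0.009]
ft_force: [-16.3, -4.1, 15.2]
grip_width: 0.179
gripper_force: 51.2
```

At the inner stop. Relax, release, retreat up and back, then check.

Request:
send_rows(
  targets=[
    [-0.25, 0, 0, 0, 0, 0],
    [0, 0, 0, 0, 0, 0],
  ],
)

```text
time_s: 26.65
position: [0.5906, 0.1996, 0.0891]
tool_rot: [3.131, -0.195, 0.002]
ft_force: [-3.9, -3.5, 6.3]
grip_width: 0.177
gripper_force: 50.2
```

Request:
send_rows(
  targets=[
    [0, 0, 0, 0, 0, 0],
    [0, 0, 0, 0, 0, 0],
    [0, 0, 0, 0, 0, 0],
    [0, 0, 0, 0, 0, 0],
    [0, 0, 0, 0, 0, 0],
    [0, 0, 2, 0, 0, 0],
    [0, 0, 4, 0, 0, 0],
    [0, 0, 4.5, 0, 0, 0],
  ],
  gripper=0,
)

```text
time_s: 27.45
position: [0.5899, 0.1996, 0.1923]
tool_rot: [3.131, -0.194, -0.002]
ft_force: [0.5, -0.5, 0.1]
grip_width: 1.0
gripper_force: 0.0
```

Request:
send_rows(
  targets=[
    [0, 0, 4.5, 0, 0, 0],
    [0, 0, 4.5, 0, 0, 0],
    [-3, 0, 2, 0, 0, 0],
    [-4, 0, 0, 0, 0, 0],
    [-4, 0, 0, 0, 0, 0],
    [-4, 0, 0, 0, 0, 0],
    [-2, 0, 0, 0, 0, 0],
    [0, 0, 0, 0, 0, 0],
  ],
)

```text
time_s: 28.25
position: [0.4195, 0.2002, 0.3039]
tool_rot: [3.133, -0.192, 0.007]
ft_force: [0.7, -0.6, 0.4]
grip_width: 1.0
gripper_force: 0.0
```

```bash
python3 -c "
from h import *
print(manip.state()['position'])
f=manip.grab_frame('scene')[:,:,::-1]
cv2.imwrite('pics/s3.png',cv2.resize(f[120:380,150:500],None,fx=2.25,fy=2.25,interpolation=cv2.INTER_CUBIC))"
```

```text
[0.41945579 0.20017029 0.30388974]
```

View pics/s3.png

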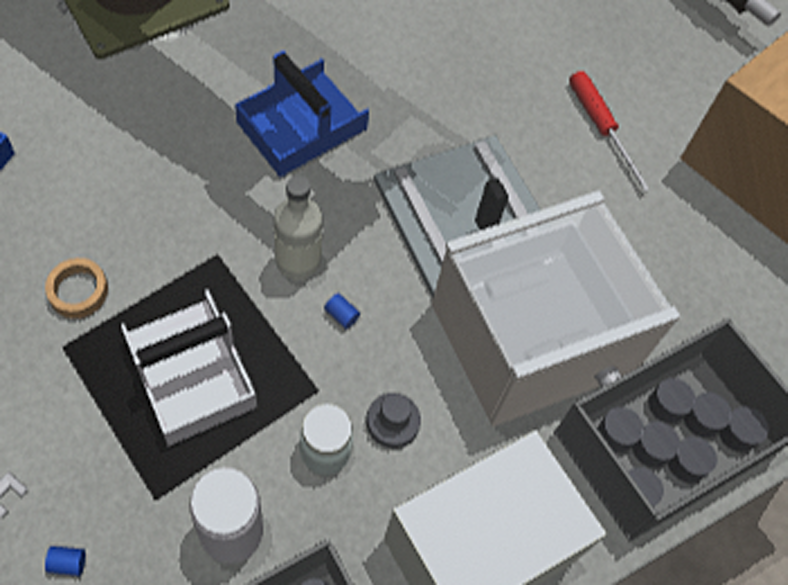

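The picture shows the carriage home under the hood (handle at (490,205)). The empty tray sits flat mid-mat (about (190,375)), and the bystanders are where they were.

```bash
python3 -c "
from station import manip
print(manip.close_job())"
```

```text
the job is handed in; nothing more can be done
None
```

The job is handed in at about 28 s of the 72 s: the top view showed all four bushes in the drawn-out basket, the carriage was then pushed to its inner stop, and the empty tray is flat mid-mat; the tilted tray briefly touched the hood (about 20 N at the wrist), the bystanders look unmoved, and no verdict came back.

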